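# Put the returned gears back in their stock bins

## Task

Four unused gears have come back to the parts-picking bench: put each one away in the bin that already holds gears of its kind (black, white, bright steel, brass). Set each down gently, without dropping it, so that it lies flat, hub up, on the clear floor of the bin in front of the stock. Leave the bronze bush and the ball bearing where they are on the mat.

Things in the scene. Friction and masses are not known exactly. Their poses are not given: they have to be found in the camera images.
- gear_black: loose black-oxide steel spur gear lying flat on the blue mat (top 3 mm above the bench), hub up: toothed disc 66 mm over the teeth, 16 mm thick; round hub of 36 mm diameter on its upper face, 30 mm tall in all, easy to grip from above; a bore too small for fingers; about 400 g. Yaw does not matter. Origin: centre of the underside; z up along its axis.
- gear_white: loose white plastic (nylon) spur gear lying flat on the blue mat (top 3 mm above the bench), hub up: toothed disc 58 mm over the teeth, 18 mm thick; round hub of 32 mm diameter on its upper face, 32 mm tall in all, easy to grip from above; a bore too small for fingers; about 80 g. Yaw does not matter. Origin: centre of the underside; z up along its axis.
- gear_steel: loose bright silver steel spur gear lying flat on the blue mat (top 3 mm above the bench), hub up: toothed disc 50 mm over the teeth, 16 mm thick; round hub of 30 mm diameter on its upper face, 30 mm tall in all, easy to grip from above; a bore too small for fingers; about 250 g. Yaw does not matter. Origin: centre of the underside; z up along its axis.
- gear_brass: loose yellow brass spur gear lying flat on the blue mat (top 3 mm above the bench), hub up: toothed disc 39 mm over the teeth, 14 mm thick; round hub of 24 mm diameter on its upper face, 26 mm tall in all, easy to grip from above; a bore too small for fingers; about 130 g. Yaw does not matter. Origin: centre of the underside; z up along its axis.
- bin_black: grey open-front bin for black-oxide steel gears, fixed: 170 mm long (x), 125 wide (y), 70 high at back, sides sloping to a 28 front lip; walls and floor 3 mm. At the back one stack of two fixed gears of that kind 63 mm high, front edge at x = +14 mm; floor clear from there to the lip (x = -82 mm). Origin: centre of underside, on the bench; x from front (robot side) to back, z up.
- bin_white: grey open-front bin for white plastic (nylon) gears, fixed: 170 mm long (x), 125 wide (y), 70 high at back, sides sloping to a 28 front lip; walls and floor 3 mm. At the back one stack of two fixed gears of that kind 67 mm high, front edge at x = +22 mm; floor clear from there to the lip (x = -82 mm). Origin: centre of underside, on the bench; x from front (robot side) to back, z up.
- bin_steel: grey open-front bin for bright silver steel gears, fixed: 170 mm long (x), 125 wide (y), 70 high at back, sides sloping to a 28 front lip; walls and floor 3 mm. At the back two stacks of two fixed gears of that kind 63 mm high, front edge at x = +30 mm; floor clear from there to the lip (x = -82 mm). Origin: centre of underside, on the bench; x from front (robot side) to back, z up.
- bin_brass: grey open-front bin for yellow brass gears, fixed: 170 mm long (x), 125 wide (y), 70 high at back, sides sloping to a 28 front lip; walls and floor 3 mm. At the back two stacks of two fixed gears of that kind 55 mm high, front edge at x = +41 mm; floor clear from there to the lip (x = -82 mm). Origin: centre of underside, on the bench; x from front (robot side) to back, z up.
- bush: loose reddish-brown bronze flanged bush standing on its flange on the blue mat, not to be moved: flange 40 mm in diameter and 5 mm thick, sleeve 30 mm in diameter above it, 28 mm tall in all. Origin: centre of the underside.
- bearing: loose ball bearing lying flat on the blue mat, not to be moved: bright steel rings with a black seal between, 52 mm outside diameter, 15 mm thick, no teeth and no hub. Origin: centre of the underside.
Things that resemble listed ones, but are neither listed nor needed, are in the scene too. What is shaped like the gear_white but green or purple is not meant.

How it is judged:
At the end, for the whole second after the job is handed in: Each of the four gears lies in the bin of its own kind, flat (within 0.1 rad) and hub up, its underside within 4 mm of the bin's inner floor, in front of the stock and between the walls; all gears are released and at rest; the bush and the bearing are upright and within 15 mm of where they started (x of gear_black in the frame of bin_black between -0.082 and 0.014 m and y of gear_black in the frame of bin_black between -0.0595 and 0.0595 m and z of gear_black in the frame of bin_black between -0.001 and 0.007 m and angle between each of gear_black, gear_white, gear_steel, gear_brass, bush, bearing's own z axis and vertical below 0.1 rad and linear speed of each of gear_black, gear_white, gear_steel, gear_brass below 0.02 m/s and contact force between the fingers and gear_black below 0.05 N and x of gear_white in the frame of bin_white between -0.082 and 0.022 m and y of gear_white in the frame of bin_white between -0.0595 and 0.0595 m and z of gear_white in the frame of bin_white between -0.001 and 0.007 m and contact force between the fingers and gear_white below 0.05 N and x of gear_steel in the frame of bin_steel between -0.082 and 0.03 m and y of gear_steel in the frame of bin_steel between -0.0595 and 0.0595 m and z of gear_steel in the frame of bin_steel between -0.001 and 0.007 m and contact force between the fingers and gear_steel below 0.05 N and x of gear_brass in the frame of bin_brass between -0.082 and 0.041 m and y of gear_brass in the frame of bin_brass between -0.0595 and 0.0595 m and z of gear_brass in the frame of bin_brass between -0.001 and 0.007 m and contact force between the fingers and gear_brass below 0.05 N and distance of each of bush, bearing from where it was at the start of the episode below 0.015 m); the robot touches nothing.
It fails at once if a gear is dropped or thrown: it moves faster than 0.7 m/s (a fall of 25 mm) while the fingers do not touch it ((contact force between the fingers and gear_black below 0.01 N and linear speed of gear_black above 0.7 m/s) or (contact force between the fingers and gear_white below 0.01 N and linear speed of gear_white above 0.7 m/s) or (contact force between the fingers and gear_steel below 0.01 N and linear speed of gear_steel above 0.7 m/s) or (contact force between the fingers and gear_brass below 0.01 N and linear speed of gear_brass above 0.7 m/s)).
It fails at once if the bronze bush is moved by more than 15 mm or tipped (distance of bush from where it was at the start of the episode above 0.015 m or angle between bush's own z axis and vertical above 0.3 rad).
It fails at once if the ball bearing is moved by more than 15 mm or tipped (distance of bearing from where it was at the start of the episode above 0.015 m or angle between bearing's own z axis and vertical above 0.3 rad).
It also fails if it takes over 99 s, if anything falls off the work surface, if the arm or the gripper's body presses on something with over 40 N, if the wrist force passes 120 N, or if a joint passes its speed limit or range.

## Robot

A 7-joint arm with a two-finger parallel gripper is mounted at the origin on the work surface. World frame = base frame: x ahead of the robot, y to its left, z up, the work surface at z = 0. Lengths are in m, angles in rad, forces in N, time in s.
With the tool pointing down it reaches from about 0.4 to 0.875 m from the base axis. Payload 6.5 kg.
Tool frame: the origin (TCP) lies on the centre line of the jaws, within the pads' length; the fingertips stand robot.tip_reach ahead of it and the grasp point (between the pads) lies 11 mm behind it (robot.tip_reach is the distance from the TCP to the fingertips, in m); z points along the fingers, y is the line along which they close (so a half turn about z gives the same grasp; the last joint's range is limited). The gripper opens to 88 mm and grips with 3 to 60 N. Pads are 18 mm wide; open, the fingers measure 123 mm over their backs; the gripper's body (75 mm by 187 mm) begins 45 mm behind the grasp point.
Start: joints at [1.082, 0.536, -0.004, 1.538, 0.003, 1.067, -0.071], TCP at [0.267, -0.593, 0.216] pointing down, gripper open.
Joint ranges: [-2.7, 2.7], [-0.37, 2.16], [-1.27, 1.26], [0.24, 2.4], [-1.31, 4.45], [0.19, 1.91], [-2.76, 2.76]. Speed limits (rad/s): [2.39, 2.39, 3.14, 3.14, 3.14, 3.14, 3.14].

## Interface

Orientations are given as a unit quaternion [w, x, y, z].
In Python, from station import robot gives the robot as it stands. The module is installed in compiled form; this text tells all that it offers.
- The arm moves only by the tool play_rows, never from a script. Its arguments are lists of equal length, an entry for each row: "grip": the opening, from 0 (shut) to 1 (fully open); "travel": the shift along the world's x, y, z scaled (see below), a list of three; "twist": the turn about the world's z scaled (see below). In form: {"grip": [grip, ...], "travel": [[tx, ty, tz], ...], "twist": [twist, ...]}. A call has 1 to 5 rows; each row shifts and turns the commanded pose from where the row before left it; what a row does not reach is not made up. The controller multiplies each number of a shift by 30 mm and each number of a turn by 0.1 rad. A row lasts 1/12 s, in which the tool goes at most 41.7 mm and 7.16 degrees, less where a joint would pass 70% of its speed; a pose out of reach is approached as far as the arm can. A call with a number of a shift or a turn outside -1 to 1 is refused whole. A call with a gripper value outside its range is refused whole. The fingers move at their own pace and stop on an object; "grip_force" is the grip in N (left out, the last holds). Time passes only in rows, so rows that do not move let the fingers close. It gives the time, the measured TCP pose, the force, the opening and the grip force at its end, in the units of the state.
- robot.state(): the state, without advancing time (a new reading comes with each control period).
- robot.get_image(name): name is "side" or "top"; returns (picture, depth): 400x640x3 uint8, red, green, blue; 400x640 float32, m along the optical axis (not along the pixel's ray), 0 where there is no reading.
- robot.camera_model(name): a dict with "intrinsics" (3x3 intrinsics, pixels), "world_to_cam" (4x4, takes a point from world to camera coordinates). Camera axes: x right, y down, z forward; pixel columns grow to the right and rows downward; lengths in m; the calibration is good to about 2 mm. A picture is of the moment at which its call begins. camera_model takes no time and is no camera call.
- robot.finish_job(): hands the job in; it is judged then, once.
Trained networks look in the newest picture that a camera, given by its name, has taken for a name from the list of things; names that differ only in an ending like _2 or _b are one class to them, and where a whole thing is asked for, a point or a joint stands for the part that bears it (a point fixed in the world has none). Each returns a list of dicts, best first, with "score" (0 to 1); they miss things now and then, are a little off and sometimes report something else, mostly with a low value. They report only what shows in the picture. A call takes as long as a camera call. They do not tell look-alikes from the thing itself.
- robot.cut_out(query, camera): "pixels" (400x640 bool, what is visible of it) and "bbox" ([left, top, right, bottom] in pixels, round what is visible of it).
The state is a dict: "time": time; "joint_pos": joint angles; "qvel": joint speeds; "joint_torque": joint torques, N m; "tool_pos": TCP position; "ee_rot": TCP orientation; "wrist_force": force on the tool from outside, world axes, zero at the start; "wrist_torque": the same for the moment, N m; "opening": finger opening in m; "finger_force": force on a finger pad.
Only numpy, scipy, OpenCV 4.12 (cv2) and the standard library are available. Lean on these libraries where they do the work, as an engineer would, in place of code of your own. Each camera call takes 0.05 s, during which the arm holds its last target. There are 200 camera calls.

## Working session

There is one attempt and no reset: what is moved stays moved. The work goes in short steps, Python scripts to look and compute and a tool call to move; the robot and the scene stay as the last step left them, time stands still between calls to the robot, and variables do not carry over. Pictures are saved under pics/ and viewed, at most 14 in all, crops included, and the job is handed in when it is done.

Besides the shell and the picture viewer there is one more tool, called by a JSON object that holds its "api" and its "payload". play_rows: Moves the arm, as the interface text tells. Its arguments: {"type":"object","properties":{"grip":{"type":"array","items":{"type":"number"}},"travel":{"type":"array","items":{"type":"array","items":{"type":"number","minimum":-1,"maximum":1}}},"twist":{"type":"array","items":{"type":"number","minimum":-1,"maximum":1}},"grip_force":{"type":"number"}},"required":["grip","travel","twist"]}

```bash
mkdir -p pics; python3 - <<'E'
from station import robot
import cv2,numpy as np
print(robot.tip_reach, robot.state())
for n in("top","side"):
    im,d=robot.get_image(n); cv2.imwrite(f"pics/{n}0.png",im[:,:,::-1]); np.savez(f"{n}0.npz",im=im,d=d)
    print(robot.camera_model(n))
E
```

```text
0.008 {'time': 0.0, 'joint_pos': array([ 1.08177132,  0.53717979, -0.0044346 ,  1.53881816,  0.0026281 ,
        1.06728797, -0.07122425]), 'qvel': array([ 5.41359286e-04,  8.01829289e-06,  1.23212980e-04, -1.32686492e-03,
       -3.07904855e-04,  2.84813722e-04,  4.77037925e-04]), 'joint_torque': array([ 4.07136349e-04, -5.70975208e+01,  9.90990177e-01, -2.51601273e+01,
       -5.61360398e-02,  1.79792382e-02,  1.41410346e-04]), 'tool_pos': array([ 0.26643605, -0.59219744,  0.21475175]), 'ee_rot': array([-8.06013253e-04,  9.77729087e-01,  2.09869292e-01, -2.50005148e-04]), 'wrist_force': array([ 0.1329774 , -0.58546996, -0.36476781]), 'wrist_torque': array([-0.00905622, -0.00996838,  0.045956  ]), 'finger_force': 0.0, 'opening': 0.08822205806449869}
{'intrinsics': array([[433.83910133,   0.        , 320.66260758],
       [  0.        , 433.83910133, 198.12680331],
       [  0.        ,   0.        ,   1.        ]]), 'world_to_cam': array([[-0.01901843, -0.99980955, -0.00437799, -0.06751083],
       [-0.99434576,  0.01937169, -0.10440901,  0.48421022],
       [ 0.10447393,  0.00236754, -0.99452481,  1.07530313],
       [ 0.        ,  0.        ,  0.        ,  1.        ]])}
{'intrinsics': array([[495.63541474,   0.        , 315.69794499],
       [  0.        , 495.63541474, 202.81151113],
       [  0.        ,   0.        ,   1.        ]]), 'world_to_cam': array([[-0.79679042, -0.60399328,  0.01780889,  0.36247011],
       [-0.41864464,  0.53054532, -0.7370606 ,  0.2666009 ],
       [ 0.43573122, -0.59473842, -0.67559198,  0.92716776],
       [ 0.        ,  0.        ,  0.        ,  1.        ]])}
```

View pics/top0.png

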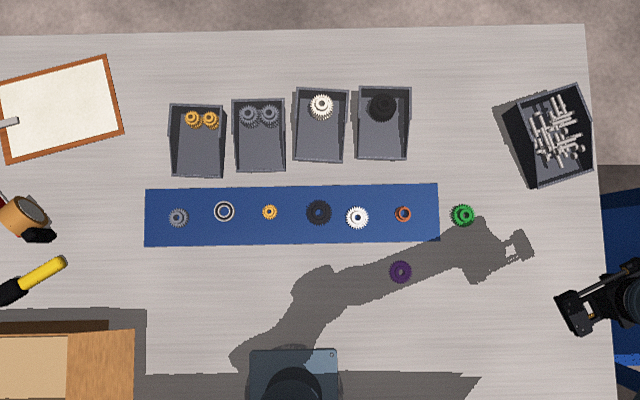

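View pics/side0.png

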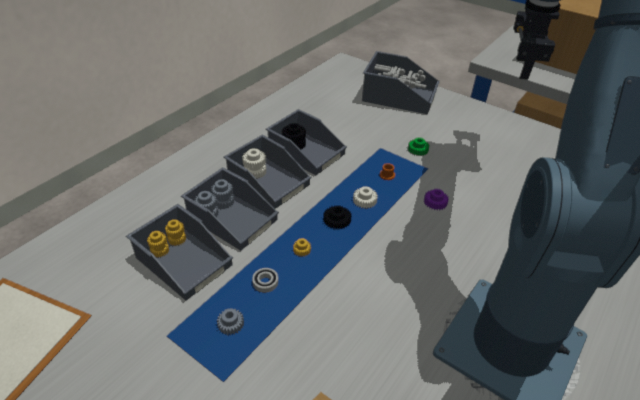

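```bash
cat > h.py <<'E'
import numpy as np,cv2
from station import robot
def world(cam,uv,d=None,z=None):
    m=robot.camera_model(cam);K=m["intrinsics"];T=np.linalg.inv(m["world_to_cam"])
    uv=np.atleast_2d(uv).astype(float)
    r=np.c_[uv,np.ones(len(uv))]@np.linalg.inv(K).T
    if z is None: return (r*np.asarray(d).reshape(-1,1))@T[:3,:3].T+T[:3,3]
    r=r@T[:3,:3].T
    return T[:3,3]+r*((z-T[2,3])/r[:,2:])
E
python3 - <<'E'
from h import *
d=np.load("top0.npz")["d"]
for q in["gear_black","gear_white","gear_steel","gear_brass","bush","bearing","bin_black","bin_white","bin_steel","bin_brass"]:
    for o in robot.cut_out(q,"top"):
        if o["score"]<.15: continue
        m=o["pixels"]&(d>0); v,u=np.nonzero(m); w=world("top",np.c_[u,v],d[m])
        print(q,round(o["score"],2),o["bbox"],len(u),"lo",w.min(0).round(3),"hi",w.max(0).round(3),"med",np.median(w,0).round(3))
E
```

```text
gear_black 0.61 [309.1, 201.5, 329.0, 226.8] 432 lo [ 0.415 -0.1   -0.002] hi [ 0.478 -0.041  0.038] med [ 0.446 -0.071  0.019]
gear_black 0.35 [169.2, 212.3, 190.1, 227.3] 301 lo [ 0.417  0.263 -0.001] hi [0.464 0.315 0.037] med [0.439 0.284 0.02 ]
gear_white 0.68 [452.3, 205.0, 472.7, 230.0] 424 lo [ 0.403 -0.472 -0.005] hi [ 0.46  -0.41   0.037] med [ 0.431 -0.436  0.019]
gear_white 0.67 [386.8, 260.9, 410.6, 279.9] 428 lo [ 0.265 -0.301 -0.003] hi [ 0.323 -0.243  0.038] med [ 0.295 -0.271  0.018]
gear_white 0.59 [346.8, 207.2, 368.1, 228.7] 335 lo [ 0.403 -0.191 -0.   ] hi [ 0.458 -0.142  0.039] med [ 0.43  -0.166  0.022]
gear_white 0.31 [294.6, 85.1, 347.9, 167.8] 3793 lo [ 0.572 -0.154 -0.004] hi [ 0.785 -0.01   0.075] med [ 0.681 -0.079  0.005]
gear_steel 0.54 [170.0, 209.5, 190.9, 227.2] 343 lo [ 0.415  0.263 -0.002] hi [0.464 0.316 0.037] med [0.439 0.283 0.019]
gear_brass 0.64 [258.1, 206.0, 276.6, 219.8] 173 lo [ 0.433  0.037 -0.002] hi [0.47  0.075 0.035] med [0.451 0.054 0.019]
bush 0.64 [394.3, 206.6, 408.5, 225.6] 158 lo [ 0.419 -0.305 -0.003] hi [ 0.458 -0.266  0.035]
[... 175 characters left out ...]
8.5, 222.0] 322 lo [0.428 0.146 0.   ] hi [0.479 0.2   0.025] med [0.453 0.172 0.017]
bin_black 0.64 [216.5, 202.8, 234.6, 223.2] 273 lo [0.43  0.146 0.   ] hi [0.479 0.196 0.025] med [0.454 0.17  0.017]
bin_black 0.63 [357.8, 87.2, 413.5, 160.8] 3856 lo [ 0.576 -0.316 -0.004] hi [ 0.759 -0.172  0.077] med [ 0.681 -0.241  0.006]
bin_white 0.97 [293.9, 84.7, 349.7, 165.5] 3736 lo [ 0.574 -0.15  -0.004] hi [ 0.784 -0.011  0.075] med [ 0.681 -0.078  0.005]
bin_steel 0.68 [228.4, 96.0, 286.9, 173.1] 3860 lo [ 0.553  0.01  -0.004] hi [0.732 0.153 0.075] med [0.654 0.081 0.007]
bin_brass 0.91 [168.7, 101.0, 225.7, 178.1] 4109 lo [ 0.539  0.163 -0.004] hi [0.743 0.324 0.076] med [0.643 0.242 0.008]
```

The top view shows the mat with steel gear (178,217), bearing (224,211), brass (269,212), black (318,212), white (357,217), bush (403,214). The bins, left to right, are brass, steel, white and black. Possible mix-ups:
- **White gear:** green (462,215) and purple (400,271) look-alikes, so I choose the one at (357,217).
- **Steel gear:** the bearing (224,211) has no hub or teeth, so I choose (178,217).
- **Brass gear:** the bush (403,214), so I choose (269,212).
- **Black gear:** the purple gear (400,271), so I choose (318,212).
- **Any gear:** the fixed stock in the bins.

Next I measure precisely and take one crop.

```bash
python3 - <<'E'
from h import *
D=np.load("top0.npz"); d=D["d"]; im=D["im"]
cv2.imwrite("pics/crop.png",cv2.resize(im[180:250,140:440,::-1],None,fx=2.6,fy=2.6,interpolation=cv2.INTER_CUBIC))
S=np.load("side0.npz")
def fit(cam,im,d,uv0,R,ztop):
    # disc silhouettes: non-blue, depth-high points near the rough centre
    v,u=np.nonzero(d>0); w=world(cam,np.c_[u,v],d[v,u])
    near=(np.hypot(w[:,0]-uv0[0],w[:,1]-uv0[1])<R+.012)
    hub=near&(abs(w[:,2]-ztop)<.003)
    c=[(w[hub][:,i].min()+w[hub][:,i].max())/2 for i in(0,1)]
    return np.round(c,4),hub.sum(),np.round(np.ptp(w[hub],axis=0),3)
G={"black":((.446,-.071),.033,.033),"white":((.430,-.166),.029,.035),"steel":((.439,.286),.025,.033),"brass":((.451,.055),.0195,.029)}
for k,(c,R,z) in G.items():
    print(k,"top",*fit("top",im,d,c,R,z),"side",*fit("side",S["im"],S["d"],c,R,z))
    x0=np.array(c); # silhouette of disc vs blue mat, top plane
    p=np.c_[c,];
    m=robot.camera_model("top");q=m["world_to_cam"]@[*c,.02,1];q=m["intrinsics"]@q[:3];q=q[:2]/q[2]
    a=im.astype(int); nb=((a[:,:,2]-a[:,:,0])<35)
    vv,uu=np.nonzero(nb); s=np.hypot(uu-q[0],vv-q[1])<16
    (cx,cy),r=cv2.minEnclosingCircle(np.c_[uu,vv][s].astype(np.float32)); print("   sil",world("top",(cx,cy),z=.015)[0].round(4),round(r/433*1.05,4))
B={"black":(357,85,414,163),"white":(292,84,350,166),"steel":(230,95,288,175),"brass":(167,101,228,180)}
v,u=np.nonzero(d>0); w=world("top",np.c_[u,v],d[v,u])
for k,(l,t,r,b) in B.items():
    s=(u>=l-3)&(u<=r+3)&(v>=t-3)&(v<=b+3)&(w[:,2]>.012)&(w[:,2]<.074)
    p=w[s][:,:2]; (c,sz,a)=cv2.minAreaRect((p*1000).astype(np.float32)); print(k,np.round(c,1),np.round(sz,1),round(a,2), "floor z",np.median(w[s^s|((u>l+20)&(u<r-20)&(v>t+48)&(v<b-20))][:,2]).round(4))
E
```

```text
black top [ 0.4458 -0.0707] 92 [0.033 0.033 0.006] side [ 0.4479 -0.0715] 99 [0.035 0.035 0.006]
   sil [ 0.4474 -0.0687  0.015 ] 0.0324
white top [ 0.4324 -0.1669] 90 [0.03  0.03  0.006] side [ 0.4331 -0.1688] 83 [0.032 0.033 0.006]
   sil [ 0.4329 -0.1672  0.015 ] 0.0282
steel top [0.4403 0.2874] 71 [0.028 0.03  0.006] side [0.4432 0.2867] 137 [0.031 0.032 0.006]
   sil [0.4407 0.2864 0.015 ] 0.0244
brass top [0.4512 0.0552] 50 [0.023 0.023 0.006] side [0.4532 0.054 ] 61 [0.023 0.023 0.005]
   sil [0.452  0.0549 0.015 ] 0.0189
black [ 667.7 -238.4] [133.1 179.5] 87.61 floor z 0.0031
white [666.4 -78.3] [133.3 180.3] 85.09 floor z 0.0034
steel [642.3  76. ] [179.1 132.6] 0.17 floor z 0.0034
brass [635.1 222.1] [160.6 190.1] 88.34 floor z 0.0033
```

View pics/crop.png

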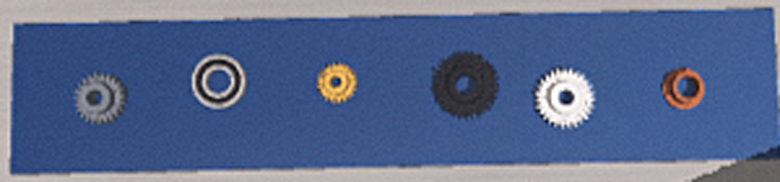

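The crop confirms the choices, left to right: a hubbed steel gear, a flat bearing, brass, black and white gears, and the bush. The bins need a more robust fit.

```bash
python3 - <<'E'
from h import *
from scipy.optimize import differential_evolution as DE
B={"black":(667,-238),"white":(666,-78),"steel":(642,76),"brass":(635,238)}
P=[]
for cam in("top","side"):
    d=np.load(cam+"0.npz")["d"]; v,u=np.nonzero(d>0); P.append(world(cam,np.c_[u,v],d[v,u])*1000)
for cams in([0],[1],[0,1]):
  w=np.vstack([P[i] for i in cams]); w=w[(w[:,2]>12)&(w[:,2]<73)]
  for k,c in B.items():
    p=w[(abs(w[:,0]-c[0])<110)&(abs(w[:,1]-c[1])<85)]
    def f(t):
        q=p[:,:2]-t[:2]; a=t[2]; x=q@[np.cos(a),np.sin(a)]; y=q@[-np.sin(a),np.cos(a)]
        dist=np.maximum(abs(x)-83.5,abs(y)-61)
        return -np.exp(-(dist/3)**2).sum()
    r=DE(f,[(c[0]-20,c[0]+20),(c[1]-20,c[1]+20),(-.15,.15)],seed=0,tol=1e-6)
    print(cams,k,r.x.round(3),round(-r.fun/len(p),2))
E
```

```text
[0] black [ 6.66465e+02 -2.36921e+02 -4.50000e-02] 0.51
[0] white [ 6.64358e+02 -7.88120e+01 -8.60000e-02] 0.5
[0] steel [6.40819e+02 7.52210e+01 3.00000e-03] 0.46
[0] brass [ 6.29974e+02  2.34200e+02 -6.20000e-02] 0.61
[1] black [ 6.68133e+02 -2.38774e+02 -4.90000e-02] 0.57
[1] white [ 6.66342e+02 -7.89910e+01 -8.60000e-02] 0.6
[1] steel [6.42784e+02 7.57210e+01 4.00000e-03] 0.58
[1] brass [ 6.32270e+02  2.34938e+02 -6.00000e-02] 0.62
[0, 1] black [ 6.66982e+02 -2.38060e+02 -4.70000e-02] 0.52
[0, 1] white [ 6.65208e+02 -7.88930e+01 -8.60000e-02] 0.55
[0, 1] steel [6.4177e+02 7.5594e+01 4.0000e-03] 0.53
[0, 1] brass [ 6.31564e+02  2.34652e+02 -6.10000e-02] 0.6
```

{"api": "play_rows", "payload": {"grip": [0.62,0.62,0.62,0.62,0.62], "travel": [[0.37,0.94,-0.2],[0.37,0.94,-0.2],[0.37,0.94,-0.2],[0.37,0.94,-0.2],[0.37,0.94,-0.2]], "twist": [-0.95,-0.95,-0.95,-0.95,-0.95], "grip_force": 30}}

```text
time: 1.02
tool_pos: [0.3225, -0.4505, 0.1855]
ee_rot: [0.0, 1.0, -0.029, 0.0]
wrist_force: [-0.8, 0.7, -0.7]
opening: 0.0567
finger_force: 0.0
```

{"api": "play_rows", "payload": {"grip": [0.62,0.62,0.62,0.62,0.62], "travel": [[0.37,0.94,-0.2],[0.37,0.94,-0.2],[0.37,0.94,-0.2],[0.37,0.94,-0.2],[0.37,0.94,-0.2]], "twist": [0,0,0,0,0]}}

```text
time: 1.43
tool_pos: [0.3781, -0.3095, 0.1556]
ee_rot: [0.0, 1.0, -0.026, 0.0]
wrist_force: [0.5, -0.6, 0.3]
opening: 0.0544
finger_force: 0.0
```

{"api": "play_rows", "payload": {"grip": [0.62,0.62,0.62,0.62,0.62], "travel": [[0.45,1.0,-0.2],[0.45,1.0,-0.3],[0.45,1.0,-0.4],[0.35,1.0,-0.4],[0.13,0.77,-0.4]], "twist": [0,0,0,0,0]}}

```text
time: 1.85
tool_pos: [0.4346, -0.165, 0.1046]
ee_rot: [-0.0, 1.0, -0.025, 0.001]
wrist_force: [0.9, 0.3, 0.0]
opening: 0.0546
finger_force: 0.0
```

{"api": "play_rows", "payload": {"grip": [0.62,0.62], "travel": [[0,0,-0.3],[0,0,0]], "twist": [0,0]}}

```text
time: 2.02
tool_pos: [0.4319, -0.1661, 0.0943]
ee_rot: [-0.0, 1.0, -0.024, -0.001]
wrist_force: [-0.6, -0.8, 0.5]
opening: 0.0546
finger_force: 0.0
```

```bash
python3 - <<'E'
from h import *
print(robot.state()["tool_pos"])
im,d=robot.get_image("side"); cv2.imwrite("pics/s1.png",cv2.resize(im[60:320,240:460,::-1],None,fx=2.3,fy=2.3))
E
```

```text
[ 0.43191582 -0.16610611  0.09433491]
```

View pics/s1.png

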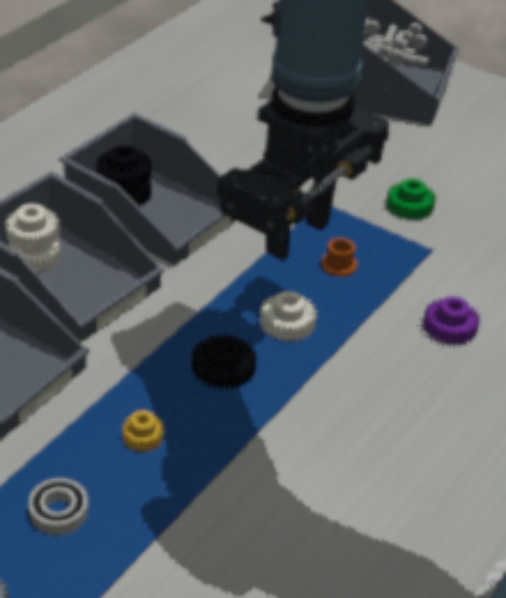

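The crop shows the jaws above the white gear, at crop (288,310), with fingertips near (278,255) and (320,225). That looks a little high, so I check the fingertips in depth.

```bash
python3 - <<'E'
from h import *
for cam in("side","top"):
    im,d=robot.get_image(cam)
    v,u=np.nonzero(d>0); w=world(cam,np.c_[u,v],d[v,u])
    s=(abs(w[:,0]-.432)<.05)&(abs(w[:,1]+.166)<.07)&(w[:,2]>.05)&(w[:,2]<.17); p=w[s]
    for z in np.arange(.05,.17,.01):
        q=p[(p[:,2]>=z)&(p[:,2]<z+.01)]
        for nm,h in(("L",q[q[:,1]>-.166]),("R",q[q[:,1]<=-.166])):
            if len(h)>2: print(cam,z.round(2),nm,len(h),"x",np.percentile(h[:,0],[5,95]).round(3),"y",np.percentile(h[:,1],[5,95]).round(3))
E
```

```text
side 0.12 L 30 x [0.424 0.444] y [-0.138 -0.126]
side 0.12 R 39 x [0.421 0.439] y [-0.207 -0.194]
side 0.13 L 37 x [0.424 0.443] y [-0.138 -0.126]
side 0.13 R 34 x [0.42  0.433] y [-0.208 -0.195]
side 0.14 L 24 x [0.423 0.444] y [-0.139 -0.124]
side 0.14 R 32 x [0.419 0.435] y [-0.207 -0.196]
side 0.15 L 9 x [0.424 0.426] y [-0.14  -0.129]
side 0.15 R 28 x [0.419 0.432] y [-0.209 -0.195]
side 0.16 L 6 x [0.424 0.425] y [-0.136 -0.128]
side 0.16 R 28 x [0.42 0.44] y [-0.209 -0.196]
```

{"api": "play_rows", "payload": {"grip": [0.62,0.62,0.62,0.62], "travel": [[0.03,-0.05,-0.5],[0,0,-0.5],[0,0,-0.3],[0,0,0]], "twist": [0,0,0,0]}}

```text
time: 2.5
tool_pos: [0.4324, -0.17, 0.0557]
ee_rot: [-0.0, 1.0, -0.027, -0.001]
wrist_force: [-0.9, 1.2, 0.9]
opening: 0.0543
finger_force: 0.0
```

```bash
python3 - <<'E'
from h import *
print(robot.state()["tool_pos"])
im,d=robot.get_image("side"); cv2.imwrite("pics/s2.png",cv2.resize(im[130:230,300:430,::-1],None,fx=5,fy=5))
v,u=np.nonzero(d>0); w=world("side",np.c_[u,v],d[v,u])
for n,y0,y1 in(("L",-.142,-.12),("R",-.215,-.19)):
    s=(abs(w[:,0]-.432)<.02)&(w[:,1]>y0)&(w[:,1]<y1)&(w[:,2]>.028)&(w[:,2]<.15)
    print(n,s.sum(),np.histogram(w[s][:,2],np.arange(.028,.15,.008)))
E
```

```text
[ 0.43243218 -0.16997173  0.05571706]
L 81 (array([ 0,  0,  0,  0,  0,  0,  6, 22, 26, 12,  7,  4,  4,  0,  0]), array([0.028, 0.036, 0.044, 0.052, 0.06 , 0.068, 0.076, 0.084, 0.092,
       0.1  , 0.108, 0.116, 0.124, 0.132, 0.14 , 0.148]))
R 171 (array([ 0,  0,  0,  0,  0,  0, 18, 22, 24, 23, 20, 27, 17,  9,  8]), array([0.028, 0.036, 0.044, 0.052, 0.06 , 0.068, 0.076, 0.084, 0.092,
       0.1  , 0.108, 0.116, 0.124, 0.132, 0.14 , 0.148]))
```

View pics/s2.png

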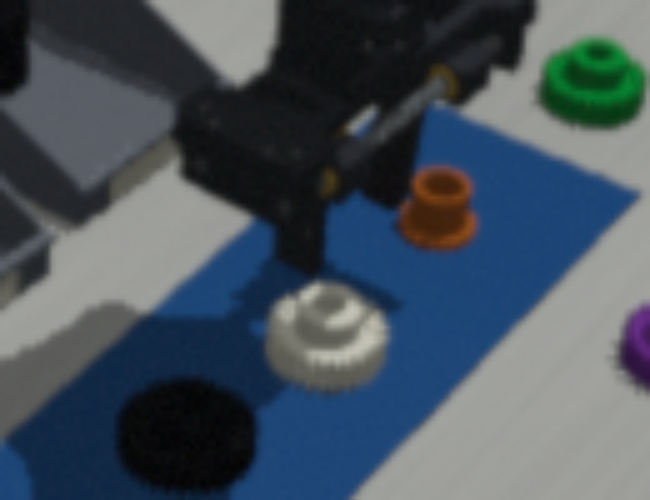

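The fingertips are about 24 mm above the reported tool_pos rather than 8 mm below it, in both pictures. I'll take the heights from the camera and approach gradually while watching the force.

{"api": "play_rows", "payload": {"grip": [0.62,0.62,0.62,0.62,0.62], "travel": [[0,0.06,-0.5],[0,0,-0.5],[0,0,-0.4],[0,0,-0.2],[0,0,0]], "twist": [0,0,0,0,0]}}

```text
time: 2.97
tool_pos: [0.4332, -0.1676, 0.0084]
ee_rot: [-0.0, 1.0, -0.026, -0.0]
wrist_force: [-0.0, -0.4, 0.2]
opening: 0.0547
finger_force: 0.0
```

```bash
cat >> h.py <<'E'
def tips(x,ym,zmin,half=.04):
    im,d=robot.get_image("side"); v,u=np.nonzero(d>0); w=world("side",np.c_[u,v],d[v,u])
    print("tool",robot.state()["tool_pos"].round(4))
    for n,a,b in(("L",ym+.022,ym+half+.005),("R",ym-half-.01,ym-.022)):
        s=(abs(w[:,0]-x)<.018)&(w[:,1]>a)&(w[:,1]<b)&(w[:,2]>zmin)&(w[:,2]<.15)
        print(n,s.sum(),np.sort(w[s][:,2])[:12:2].round(3))
    return im
E
python3 - <<'E'
from h import *
im=tips(.432,-.1675,.026); cv2.imwrite("pics/s3.png",cv2.resize(im[130:230,300:430,::-1],None,fx=5,fy=5))
E
```

```text
tool [ 0.4336 -0.1676  0.0089]
L 201 [0.032 0.035 0.036 0.037 0.037 0.038]
R 167 [0.031 0.032 0.033 0.034 0.035 0.036]
```

View pics/s3.png

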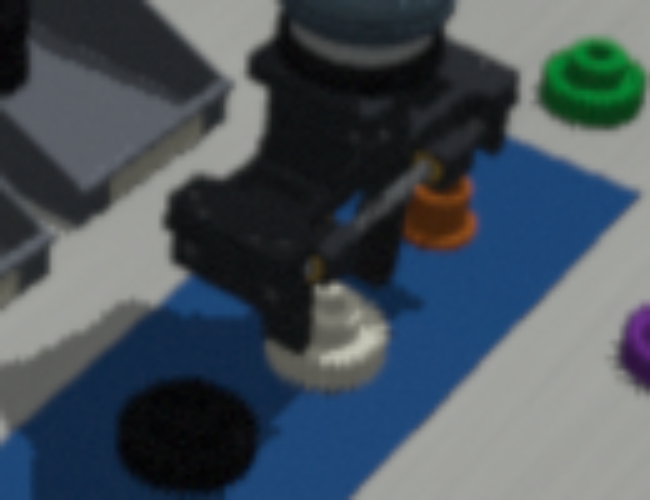

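The jaws straddle the white hub at crop (325,310), tips about 10 mm above the disc. I descend 9 mm and grip.

{"api": "play_rows", "payload": {"grip": [0.62,0.62,0.2,0.2,0.2], "travel": [[0,0,-0.2],[0,0,-0.1],[0,0,0],[0,0,0],[0,0,0]], "twist": [0,0,0,0,0]}}

```text
time: 3.43
tool_pos: [0.4336, -0.1674, -0.0002]
ee_rot: [0.0, 1.0, -0.026, 0.0]
wrist_force: [-0.3, -0.1, 0.1]
opening: 0.0364
finger_force: 0.0
```

{"api": "play_rows", "payload": {"grip": [0.2,0.2,0.2], "travel": [[0,0,0],[0,0,0],[0,0,0]], "twist": [0,0,0]}}

```text
time: 3.68
tool_pos: [0.4337, -0.1675, -0.0002]
ee_rot: [0.0, 1.0, -0.026, 0.0]
wrist_force: [-1.2, -0.5, 1.1]
opening: 0.0308
finger_force: 30.0
```

{"api": "play_rows", "payload": {"grip": [0.2,0.2,0.2,0.2,0.2], "travel": [[0,0,0.3],[0,0,0.6],[0.2,0.1,0.8],[0.5,0.2,0.5],[0.8,0.3,0.2]], "twist": [0,0,0,0,0]}}

```text
time: 4.1
tool_pos: [0.4778, -0.1506, 0.0741]
ee_rot: [0.001, 1.0, -0.028, 0.0]
wrist_force: [1.0, -0.1, -1.1]
opening: 0.031
finger_force: 30.0
```

{"api": "play_rows", "payload": {"grip": [0.2,0.2,0.2,0.2,0.2], "travel": [[0.9,0.4,0],[0.9,0.4,0],[0.9,0.4,0],[0.9,0.4,0],[0.8,0.4,0]], "twist": [0,0,0,0,0]}}

```text
time: 4.52
tool_pos: [0.6118, -0.0885, 0.0722]
ee_rot: [-0.0, 1.0, -0.026, 0.0]
wrist_force: [0.4, -0.4, -1.7]
opening: 0.0311
finger_force: 30.0
```

{"api": "play_rows", "payload": {"grip": [0.2,0.2,0.2], "travel": [[0.6,0.3,0],[0.2,0.14,0],[0,0,0]], "twist": [0,0,0]}}

```text
time: 4.77
tool_pos: [0.6353, -0.0744, 0.0718]
ee_rot: [-0.0, 1.0, -0.025, 0.0]
wrist_force: [0.1, 0.0, -0.8]
opening: 0.0314
finger_force: 30.0
```

```bash
python3 - <<'E'
from h import *
print(robot.state()["tool_pos"])
im,d=robot.get_image("side"); cv2.imwrite("pics/s4.png",cv2.resize(im[60:260,200:400,::-1],None,fx=3,fy=3))
E
```

```text
[ 0.63533196 -0.07441264  0.07180036]
```

View pics/s4.png

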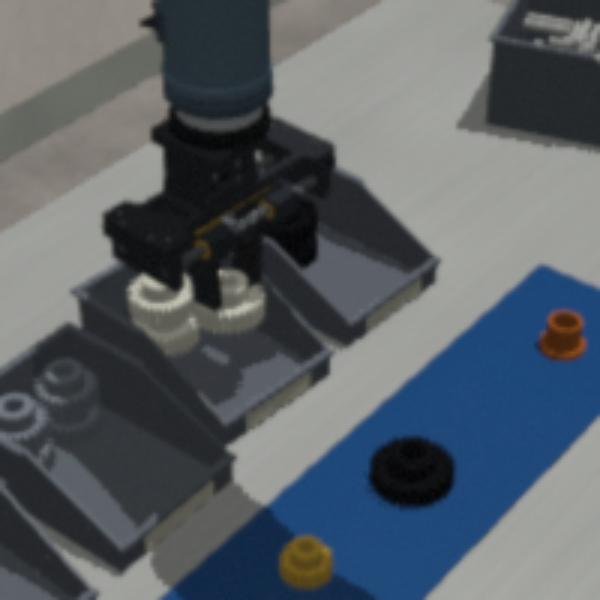

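The white gear is held level above the floor of its bin, in front of the stock. Lowering it.

{"api": "play_rows", "payload": {"grip": [0.2,0.2,0.2,0.2,0.2], "travel": [[-0.05,-0.05,-0.5],[0,0,-0.6],[0,0,-0.5],[0,0,-0.3],[0,0,-0.2]], "twist": [0,0,0,0,0]}}

```text
time: 5.23
tool_pos: [0.6313, -0.0784, 0.0072]
ee_rot: [0.0, 1.0, -0.027, -0.001]
wrist_force: [-0.4, -0.1, -0.5]
opening: 0.0312
finger_force: 30.0
```

{"api": "play_rows", "payload": {"grip": [0.2,0.2,0.2,0.2], "travel": [[0,0,-0.1],[0,0,-0.1],[0,0,-0.05],[0,0,0]], "twist": [0,0,0,0]}}

```text
time: 5.57
tool_pos: [0.6332, -0.0776, 0.0013]
ee_rot: [0.0, 1.0, -0.026, 0.0]
wrist_force: [0.5, -0.1, -1.7]
opening: 0.0309
finger_force: 30.0
```

{"api": "play_rows", "payload": {"grip": [0.2,0.2], "travel": [[0,0,-0.04],[0,0,0]], "twist": [0,0]}}

```text
time: 5.73
tool_pos: [0.6333, -0.0776, 0.0002]
ee_rot: [0.0, 1.0, -0.026, 0.0]
wrist_force: [0.7, -0.8, -1.0]
opening: 0.0311
finger_force: 30.0
```

{"api": "play_rows", "payload": {"grip": [0.6,0.6,0.6,0.6,0.6], "travel": [[0,0,0],[0,0,0],[0,0,0],[0,0,0.1],[0,0,0.5]], "twist": [0,0,0,0,0]}}

```text
time: 6.15
tool_pos: [0.6311, -0.0774, 0.0165]
ee_rot: [-0.0, 1.0, -0.026, -0.002]
wrist_force: [-0.0, 0.2, 1.4]
opening: 0.0529
finger_force: 0.0
```

{"api": "play_rows", "payload": {"grip": [0.62,0.62,0.62,0.62,0.62], "travel": [[0,0,0.8],[-0.2,0,0.8],[-0.6,0,0.3],[-0.9,0,0],[-0.9,0,0]], "twist": [0,0,0,0,0]}}

```text
time: 6.57
tool_pos: [0.5557, -0.0777, 0.0772]
ee_rot: [0.0, 1.0, -0.026, 0.002]
wrist_force: [0.3, -0.4, 0.1]
opening: 0.0548
finger_force: 0.0
```

{"api": "play_rows", "payload": {"grip": [0.65,0.65,0.65,0.65,0.65], "travel": [[-0.9,0.1,0],[-0.9,0.1,0],[-0.9,0.03,0],[-0.7,0,-0.2],[-0.24,0,-0.4]], "twist": [0,0,0,0,0]}}

```text
time: 6.98
tool_pos: [0.4436, -0.0711, 0.0586]
ee_rot: [0.0, 1.0, -0.026, 0.0]
wrist_force: [0.1, -0.7, -0.7]
opening: 0.0571
finger_force: 0.0
```

{"api": "play_rows", "payload": {"grip": [0.65,0.65], "travel": [[0,0,-0.4],[0,0,0]], "twist": [0,0]}}

```text
time: 7.15
tool_pos: [0.4447, -0.0708, 0.0447]
ee_rot: [0.0, 1.0, -0.026, -0.001]
wrist_force: [-0.9, 0.3, 0.4]
opening: 0.0574
finger_force: 0.0
```

```bash
python3 - <<'E'
from h import *
im=tips(.4465,-.0708,.03)
cv2.imwrite("pics/s5.png",cv2.resize(im[90:270,200:400,::-1],None,fx=3,fy=3))
E
```

```text
tool [ 0.4457 -0.0707  0.0453]
L 86 [0.069 0.072 0.073 0.074 0.074 0.075]
R 203 [0.066 0.068 0.069 0.07  0.07  0.07 ]
```

View pics/s5.png

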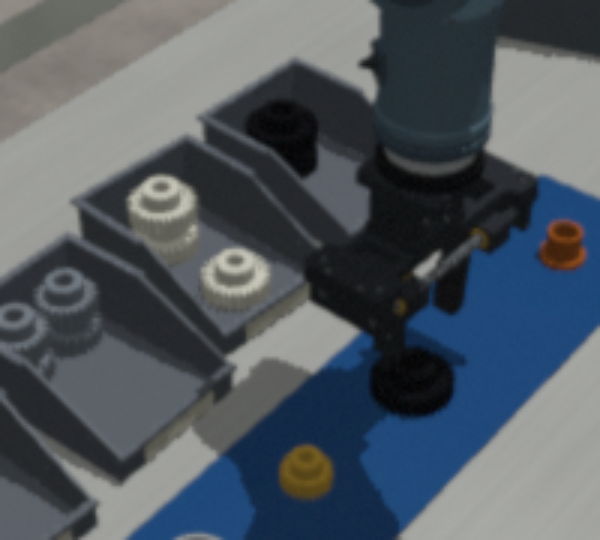

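The white gear lies flat in its bin at crop (235,280), and the jaws are centred over the black gear (412,380).

{"api": "play_rows", "payload": {"grip": [0.65,0.65,0.65,0.65,0.65], "travel": [[0.03,0,-0.4],[0,0,-0.5],[0,0,-0.4],[0,0,-0.2],[0,0,-0.05]], "twist": [0,0,0,0,0]}}

```text
time: 7.62
tool_pos: [0.4471, -0.0707, -0.0016]
ee_rot: [-0.0, 1.0, -0.026, -0.0]
wrist_force: [0.5, 0.5, 0.0]
opening: 0.0572
finger_force: 0.0
```

{"api": "play_rows", "payload": {"grip": [0.3,0.3,0.3,0.3,0.3], "travel": [[0,0,0],[0,0,0],[0,0,0],[0,0,0],[0,0,0]], "twist": [0,0,0,0,0], "grip_force": 40}}

```text
time: 8.03
tool_pos: [0.4473, -0.0709, -0.0009]
ee_rot: [0.0, 1.0, -0.026, 0.001]
wrist_force: [-0.8, 0.2, 6.1]
opening: 0.0345
finger_force: 40.0
```

{"api": "play_rows", "payload": {"grip": [0.3,0.3,0.3,0.3,0.3], "travel": [[0,0,0.3],[0,0,0.5],[0,0,0.8],[0,-0.4,0.7],[0.2,-0.8,0.4]], "twist": [0,0,0,0,0]}}

```text
time: 8.45
tool_pos: [0.452, -0.1042, 0.0813]
ee_rot: [-0.001, 1.0, -0.024, -0.0]
wrist_force: [0.4, 0.3, -3.0]
opening: 0.035
finger_force: 40.0
```

{"api": "play_rows", "payload": {"grip": [0.3,0.3,0.3,0.3,0.3], "travel": [[0.6,-0.9,0],[0.8,-0.9,0],[0.8,-0.9,0],[0.8,-0.9,0],[0.9,-0.5,0]], "twist": [0,0,0,0,0]}}

```text
time: 8.87
tool_pos: [0.5687, -0.2342, 0.0797]
ee_rot: [0.001, 1.0, -0.028, -0.001]
wrist_force: [0.8, -0.7, -3.7]
opening: 0.035
finger_force: 40.0
```

{"api": "play_rows", "payload": {"grip": [0.3,0.3,0.3,0.3,0.3], "travel": [[0.9,-0.2,0],[0.7,0,0],[0.4,0,0],[0.1,0,0],[0,0,0]], "twist": [0,0,0,0,0]}}

```text
time: 9.28
tool_pos: [0.6324, -0.2351, 0.079]
ee_rot: [-0.0, 1.0, -0.026, -0.001]
wrist_force: [-0.6, 0.3, -3.6]
opening: 0.035
finger_force: 40.0
```

Weight 4 N, so the gear is held. Lower to a reading of about -0.001.

{"api": "play_rows", "payload": {"grip": [0.3,0.3,0.3,0.3,0.3], "travel": [[0,-0.03,-0.5],[0,0,-0.6],[0,0,-0.6],[0,0,-0.4],[0,0,-0.2]], "twist": [0,0,0,0,0]}}

```text
time: 9.7
tool_pos: [0.6298, -0.2363, 0.0076]
ee_rot: [-0.001, 1.0, -0.026, -0.002]
wrist_force: [0.0, 0.3, -4.0]
opening: 0.0349
finger_force: 40.0
```

{"api": "play_rows", "payload": {"grip": [0.3,0.3,0.3,0.3,0.3], "travel": [[0,0,-0.15],[0,0,-0.1],[0,0,-0.06],[0,0,0],[0,0,0]], "twist": [0,0,0,0,0]}}

```text
time: 10.12
tool_pos: [0.6332, -0.2368, 0.0018]
ee_rot: [0.0, 1.0, -0.026, 0.0]
wrist_force: [-0.2, -0.0, -3.6]
opening: 0.0352
finger_force: 40.0
```

{"api": "play_rows", "payload": {"grip": [0.3,0.3,0.3], "travel": [[0,0,-0.07],[0,0,0],[0,0,0]], "twist": [0,0,0]}}

```text
time: 10.37
tool_pos: [0.6329, -0.2367, -0.0008]
ee_rot: [0.0, 1.0, -0.026, 0.0]
wrist_force: [0.3, -0.0, -3.0]
opening: 0.0348
finger_force: 40.0
```

{"api": "play_rows", "payload": {"grip": [0.3,0.3,0.62,0.62,0.62], "travel": [[0,0,-0.03],[0,0,0],[0,0,0],[0,0,0],[0,0,0]], "twist": [0,0,0,0,0]}}

```text
time: 10.78
tool_pos: [0.6332, -0.2369, -0.0016]
ee_rot: [0.0, 1.0, -0.026, 0.001]
wrist_force: [0.2, -0.2, 0.3]
opening: 0.0524
finger_force: 0.0
```

{"api": "play_rows", "payload": {"grip": [0.62,0.62,0.62,0.62,0.62], "travel": [[0,0,0.3],[0,0,0.8],[0,0,0.9],[-0.4,0,0.7],[-0.9,0.4,0]], "twist": [0,0,0,0,0]}}

```text
time: 11.2
tool_pos: [0.5994, -0.228, 0.0849]
ee_rot: [0.002, 1.0, -0.027, 0.006]
wrist_force: [2.0, -1.3, -0.2]
opening: 0.0549
finger_force: 0.0
```

{"api": "play_rows", "payload": {"grip": [0.55,0.55,0.55,0.55,0.55], "travel": [[-0.9,0.8,0],[-0.9,0.9,0],[-0.8,1,0],[-0.7,1,0],[-0.6,1,0]], "twist": [0,0,0,0,0]}}

```text
time: 11.62
tool_pos: [0.4752, -0.0828, 0.0798]
ee_rot: [0.0, 1.0, -0.027, 0.0]
wrist_force: [0.8, 1.5, -0.5]
opening: 0.0483
finger_force: 0.0
```

{"api": "play_rows", "payload": {"grip": [0.55,0.55,0.55,0.55,0.55], "travel": [[-0.4,1,0],[-0.2,1,0],[-0.1,1,-0.1],[-0.05,0.9,-0.3],[0,0.6,-0.4]], "twist": [0,0,0,0,0]}}

```text
time: 12.03
tool_pos: [0.455, 0.0545, 0.0563]
ee_rot: [-0.001, 1.0, -0.025, 0.002]
wrist_force: [0.7, -0.1, -0.6]
opening: 0.0488
finger_force: 0.0
```

{"api": "play_rows", "payload": {"grip": [0.55,0.55,0.55], "travel": [[0,0.09,-0.4],[0,0,0],[0,0,0]], "twist": [0,0,0]}}

```text
time: 12.28
tool_pos: [0.4541, 0.0539, 0.0433]
ee_rot: [0.0, 1.0, -0.026, -0.0]
wrist_force: [0.2, -0.4, -0.0]
opening: 0.0485
finger_force: 0.0
```

```bash
python3 - <<'E'
from h import *
im=tips(.452,.0548,.025)
cv2.imwrite("pics/s6.png",cv2.resize(im[90:290,180:380,::-1],None,fx=3,fy=3))
E
```

```text
tool [0.4546 0.0533 0.0437]
L 111 [0.067 0.068 0.071 0.071 0.072 0.072]
R 223 [0.065 0.067 0.067 0.068 0.068 0.069]
```

View pics/s6.png

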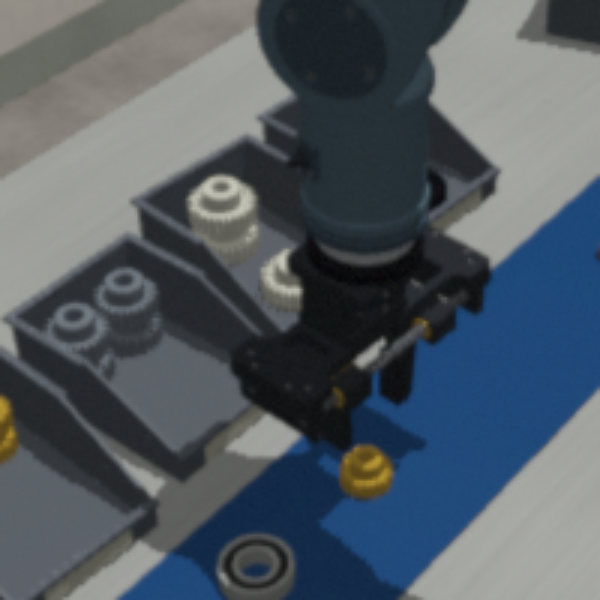

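The jaws are centred over the brass gear at crop (367,470), with the bearing (256,567) well clear. Descend 46 mm to a reading of about -0.003.

{"api": "play_rows", "payload": {"grip": [0.55,0.55,0.55,0.55,0.55], "travel": [[-0.05,0.04,-0.4],[0,0,-0.5],[0,0,-0.4],[0,0,-0.2],[0,0,-0.06]], "twist": [0,0,0,0,0]}}

```text
time: 12.75
tool_pos: [0.4527, 0.0543, -0.0038]
ee_rot: [0.0, 1.0, -0.027, -0.0]
wrist_force: [-0.1, -0.2, 0.4]
opening: 0.0484
finger_force: 0.0
```

{"api": "play_rows", "payload": {"grip": [0.15,0.15,0.15,0.15,0.15], "travel": [[0,0,0],[0,0,0],[0,0,0],[0,0,0],[0,0,0]], "twist": [0,0,0,0,0], "grip_force": 30}}

```text
time: 13.17
tool_pos: [0.4532, 0.0552, -0.0031]
ee_rot: [-0.0, 1.0, -0.026, 0.001]
wrist_force: [1.2, -1.4, 4.9]
opening: 0.0223
finger_force: 30.0
```

{"api": "play_rows", "payload": {"grip": [0.15,0.15,0.15], "travel": [[0,0,0],[0,0,0],[0,0,0]], "twist": [0,0,0]}}

```text
time: 13.42
tool_pos: [0.4532, 0.0552, -0.0032]
ee_rot: [-0.0, 1.0, -0.026, 0.0]
wrist_force: [-0.1, -0.9, 6.2]
opening: 0.0231
finger_force: 30.0
```

{"api": "play_rows", "payload": {"grip": [0.15,0.15,0.15,0.15,0.15], "travel": [[0,0,0.3],[0,0,0.6],[0,0,0.8],[0.1,0.4,0.7],[0.3,0.8,0.5]], "twist": [0,0,0,0,0]}}

```text
time: 13.83
tool_pos: [0.4638, 0.0885, 0.0851]
ee_rot: [0.001, 1.0, -0.028, -0.0]
wrist_force: [1.2, -0.5, -1.2]
opening: 0.0228
finger_force: 30.0
```

{"api": "play_rows", "payload": {"grip": [0.15,0.15,0.15,0.15,0.15], "travel": [[0.6,1,0],[0.7,1,0],[0.7,1,0],[0.8,0.9,0],[0.8,0.6,0]], "twist": [0,0,0,0,0]}}

```text
time: 14.25
tool_pos: [0.5726, 0.2303, 0.0839]
ee_rot: [-0.001, 1.0, -0.024, -0.0]
wrist_force: [1.1, -0.2, -1.4]
opening: 0.0226
finger_force: 30.0
```

{"api": "play_rows", "payload": {"grip": [0.15,0.15,0.15,0.15], "travel": [[0.7,0.3,0],[0.4,0.02,0],[0.18,0,0],[0,0,0]], "twist": [0,0,0,0]}}

```text
time: 14.58
tool_pos: [0.6116, 0.2351, 0.0833]
ee_rot: [0.0, 1.0, -0.027, 0.0]
wrist_force: [-0.1, 0.1, -1.9]
opening: 0.023
finger_force: 30.0
```

{"api": "play_rows", "payload": {"grip": [0.15,0.15,0.15,0.15,0.15], "travel": [[0,0,-0.6],[0,0,-0.7],[0,0,-0.6],[0,0,-0.5],[0,0,-0.2]], "twist": [0,0,0,0,0]}}

```text
time: 15.0
tool_pos: [0.6087, 0.2347, 0.0031]
ee_rot: [0.001, 1.0, -0.026, -0.002]
wrist_force: [-0.0, 0.0, -1.2]
opening: 0.0227
finger_force: 30.0
```

{"api": "play_rows", "payload": {"grip": [0.15,0.15,0.15,0.15,0.15], "travel": [[0,0,-0.1],[0,0,-0.1],[0,0,-0.03],[0,0,0],[0,0,0]], "twist": [0,0,0,0,0]}}

```text
time: 15.42
tool_pos: [0.6117, 0.2361, -0.0008]
ee_rot: [-0.0, 1.0, -0.026, 0.001]
wrist_force: [0.4, -0.7, -0.2]
opening: 0.0228
finger_force: 30.0
```

{"api": "play_rows", "payload": {"grip": [0.15,0.15,0.15,0.15], "travel": [[0,0,-0.05],[0,0,-0.03],[0,0,0],[0,0,0]], "twist": [0,0,0,0]}}

```text
time: 15.75
tool_pos: [0.6116, 0.2361, -0.0031]
ee_rot: [-0.0, 1.0, -0.026, 0.0]
wrist_force: [-1.0, -0.5, 5.0]
opening: 0.023
finger_force: 30.0
```

{"api": "play_rows", "payload": {"grip": [0.5,0.5,0.5,0.5,0.5], "travel": [[0,0,0],[0,0,0],[0,0,0],[0,0,0],[0,0,0.2]], "twist": [0,0,0,0,0]}}

```text
time: 16.17
tool_pos: [0.6101, 0.2355, 0.001]
ee_rot: [0.0, 1.0, -0.026, -0.001]
wrist_force: [-0.4, -0.4, 0.3]
opening: 0.044
finger_force: 0.0
```

{"api": "play_rows", "payload": {"grip": [0.6,0.6,0.6,0.6,0.6], "travel": [[0,0,0.7],[0,0,0.9],[-0.3,0,0.8],[-0.8,0.2,0],[-1,0.4,0]], "twist": [0,0,0,0,0]}}

```text
time: 16.58
tool_pos: [0.551, 0.2523, 0.0764]
ee_rot: [-0.0, 1.0, -0.028, 0.003]
wrist_force: [-0.5, 0.3, -0.2]
opening: 0.0526
finger_force: 0.0
```

{"api": "play_rows", "payload": {"grip": [0.6,0.6,0.6,0.6,0.6], "travel": [[-1,0.4,0],[-1,0.4,0],[-0.9,0.3,-0.2],[-0.6,0,-0.4],[-0.1,0,-0.4]], "twist": [0,0,0,0,0]}}

```text
time: 17.0
tool_pos: [0.4363, 0.2883, 0.0443]
ee_rot: [-0.0, 1.0, -0.024, -0.001]
wrist_force: [-0.5, 0.3, -0.6]
opening: 0.053
finger_force: 0.0
```

{"api": "play_rows", "payload": {"grip": [0.6,0.6], "travel": [[0,0,-0.2],[0,0,0]], "twist": [0,0]}}

```text
time: 17.17
tool_pos: [0.4398, 0.2864, 0.0374]
ee_rot: [0.001, 1.0, -0.026, -0.0]
wrist_force: [1.0, -1.2, 0.1]
opening: 0.0528
finger_force: 0.0
```

```bash
python3 - <<'E'
from h import *
im=tips(.4413,.287,.028)
cv2.imwrite("pics/s7.png",cv2.resize(im[190:390,120:320,::-1],None,fx=3,fy=3))
E
```

```text
tool [0.4407 0.2866 0.038 ]
L 133 [0.063 0.063 0.064 0.065 0.066 0.067]
R 260 [0.06  0.061 0.062 0.063 0.063 0.064]
```

View pics/s7.png

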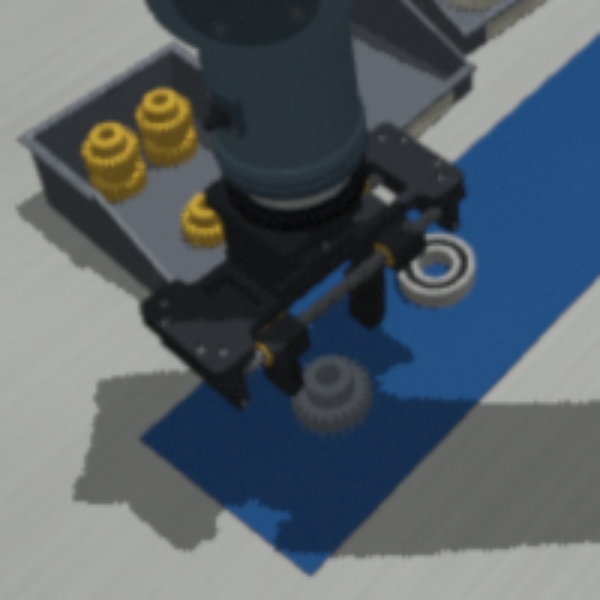

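The brass gear is placed at crop (205,220), and the jaws are over the steel gear (332,395). Descend 39 mm.

{"api": "play_rows", "payload": {"grip": [0.6,0.6,0.6,0.6,0.6], "travel": [[0.02,0,-0.4],[0,0,-0.4],[0,0,-0.3],[0,0,-0.15],[0,0,-0.04]], "twist": [0,0,0,0,0]}}

```text
time: 17.63
tool_pos: [0.4401, 0.2862, -0.0021]
ee_rot: [0.001, 1.0, -0.026, -0.001]
wrist_force: [0.2, 0.4, 0.8]
opening: 0.0528
finger_force: 0.0
```

{"api": "play_rows", "payload": {"grip": [0.2,0.2,0.2,0.2,0.2], "travel": [[0,0,0],[0,0,0],[0,0,0],[0,0,0],[0,0,0]], "twist": [0,0,0,0,0], "grip_force": 35}}

```text
time: 18.05
tool_pos: [0.4411, 0.2872, -0.0003]
ee_rot: [-0.0, 1.0, -0.026, 0.0]
wrist_force: [-0.7, -0.0, 0.4]
opening: 0.0286
finger_force: 35.0
```

{"api": "play_rows", "payload": {"grip": [0.2,0.2], "travel": [[0,0,0],[0,0,0]], "twist": [0,0]}}

```text
time: 18.22
tool_pos: [0.441, 0.2871, -0.0003]
ee_rot: [-0.0, 1.0, -0.026, 0.0]
wrist_force: [0.0, -0.5, 2.1]
opening: 0.0288
finger_force: 35.0
```

{"api": "play_rows", "payload": {"grip": [0.2,0.2,0.2,0.2,0.2], "travel": [[0,0,0.3],[0,0,0.6],[0,0,0.9],[0.1,-0.4,0.7],[0.4,-0.8,0.4]], "twist": [0,0,0,0,0]}}

```text
time: 18.63
tool_pos: [0.4545, 0.2545, 0.0888]
ee_rot: [-0.002, 1.0, -0.023, 0.0]
wrist_force: [0.6, -0.2, -2.6]
opening: 0.0287
finger_force: 35.0
```

{"api": "play_rows", "payload": {"grip": [0.2,0.2,0.2,0.2,0.2], "travel": [[0.6,-1,0],[0.6,-1,0],[0.7,-1,0],[0.8,-1,0],[0.8,-0.9,0]], "twist": [0,0,0,0,0]}}

```text
time: 19.05
tool_pos: [0.5608, 0.1013, 0.0866]
ee_rot: [0.0, 1.0, -0.026, -0.001]
wrist_force: [0.7, 1.6, -2.6]
opening: 0.0287
finger_force: 35.0
```

{"api": "play_rows", "payload": {"grip": [0.2,0.2,0.2,0.2,0.2], "travel": [[0.8,-0.6,0],[0.6,-0.3,0],[0.3,-0.05,0],[0.13,0,0],[0,0,0]], "twist": [0,0,0,0,0]}}

```text
time: 19.47
tool_pos: [0.6152, 0.0768, 0.0862]
ee_rot: [-0.0, 1.0, -0.025, -0.0]
wrist_force: [-0.9, 0.9, -2.6]
opening: 0.029
finger_force: 35.0
```

{"api": "play_rows", "payload": {"grip": [0.2,0.2,0.2,0.2,0.2], "travel": [[0,-0.03,-0.6],[0,0,-0.7],[0,0,-0.6],[0,0,-0.5],[0,0,-0.2]], "twist": [0,0,0,0,0]}}

```text
time: 19.88
tool_pos: [0.6123, 0.0764, 0.0062]
ee_rot: [-0.0, 1.0, -0.025, -0.003]
wrist_force: [-0.9, 0.3, -1.9]
opening: 0.0286
finger_force: 35.0
```

{"api": "play_rows", "payload": {"grip": [0.2,0.2,0.2,0.2,0.2], "travel": [[0,0,-0.1],[0,0,-0.1],[0,0,-0.05],[0,0,0],[0,0,0]], "twist": [0,0,0,0,0]}}

```text
time: 20.3
tool_pos: [0.6161, 0.0746, 0.0015]
ee_rot: [-0.0, 1.0, -0.026, 0.0]
wrist_force: [-0.1, -0.7, -1.4]
opening: 0.0284
finger_force: 35.0
```

{"api": "play_rows", "payload": {"grip": [0.2,0.2,0.2,0.2], "travel": [[0,0,-0.05],[0,0,-0.02],[0,0,0],[0,0,0]], "twist": [0,0,0,0]}}

```text
time: 20.63
tool_pos: [0.6163, 0.0745, -0.0003]
ee_rot: [-0.0, 1.0, -0.026, 0.001]
wrist_force: [-1.1, 0.3, 5.9]
opening: 0.0285
finger_force: 35.0
```

Touchdown felt. Release and back off.

{"api": "play_rows", "payload": {"grip": [0.55,0.55,0.55,0.55,0.55], "travel": [[0,0,0],[0,0,0],[0,0,0],[0,0,0],[0,0,0.2]], "twist": [0,0,0,0,0]}}

```text
time: 21.05
tool_pos: [0.6146, 0.0743, 0.0038]
ee_rot: [0.0, 1.0, -0.026, -0.001]
wrist_force: [-0.4, 0.3, -0.0]
opening: 0.0485
finger_force: 0.0
```

{"api": "play_rows", "payload": {"grip": [0.55,0.55,0.55,0.55,0.55], "travel": [[0,0,0.7],[0,0,0.9],[-0.3,0,0.9],[-0.9,0,0.9],[-1,0,0.6]], "twist": [0,0,0,0,0]}}

```text
time: 21.47
tool_pos: [0.5511, 0.0746, 0.1275]
ee_rot: [-0.0, 1.0, -0.026, 0.002]
wrist_force: [-0.2, 0.6, 1.0]
opening: 0.0483
finger_force: 0.0
```

{"api": "play_rows", "payload": {"grip": [0.55,0.55,0.55,0.55,0.55], "travel": [[-0.9,0,0.8],[-0.8,0,0.8],[-0.6,0,0.4],[0,0,0],[0,0,0]], "twist": [0,0,0,0,0]}}

```text
time: 21.88
tool_pos: [0.481, 0.0746, 0.1857]
ee_rot: [-0.0, 1.0, -0.026, 0.001]
wrist_force: [0.3, -0.2, 0.4]
opening: 0.0486
finger_force: 0.0
```

```bash
python3 - <<'E'
from h import *
im,d=robot.get_image("top"); cv2.imwrite("pics/t8.png",cv2.resize(im[70:260,130:450,::-1],None,fx=2.4,fy=2.4))
im2,d2=robot.get_image("side"); cv2.imwrite("pics/s8.png",im2[:,:,::-1])
for cam,dd in(("top",d),("side",d2)):
  v,u=np.nonzero(dd>0); w=world(cam,np.c_[u,v],dd[v,u])
  for k,c,z in(("white",(.633,-.078),.035),("black",(.633,-.2365),.033),("brass",(.6116,.2359),.029),("steel",(.6158,.0755),.033)):
    h=(np.hypot(w[:,0]-c[0],w[:,1]-c[1])<.03)&(abs(w[:,2]-z)<.004); p=w[h]
    if len(p): print(cam,k,len(p),((p.min(0)+p.max(0))/2).round(3),np.median(p[:,2]).round(4))
E
```

```text
top white 95 [ 0.631 -0.077  0.035] 0.0354
top black 111 [ 0.632 -0.235  0.033] 0.033
top steel 79 [0.615 0.074 0.033] 0.0326
side white 42 [ 0.628 -0.081  0.035] 0.0351
side black 80 [ 0.633 -0.236  0.033] 0.0329
side brass 79 [0.61  0.235 0.029] 0.0286
side steel 89 [0.618 0.073 0.033] 0.0327
```

View pics/t8.png

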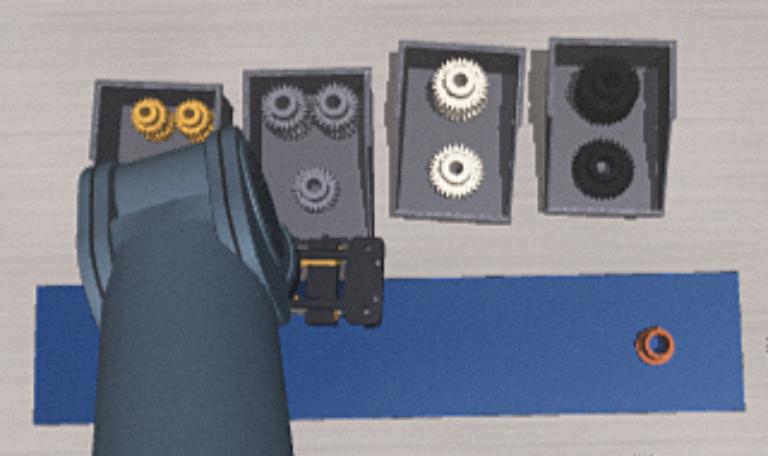

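View pics/s8.png

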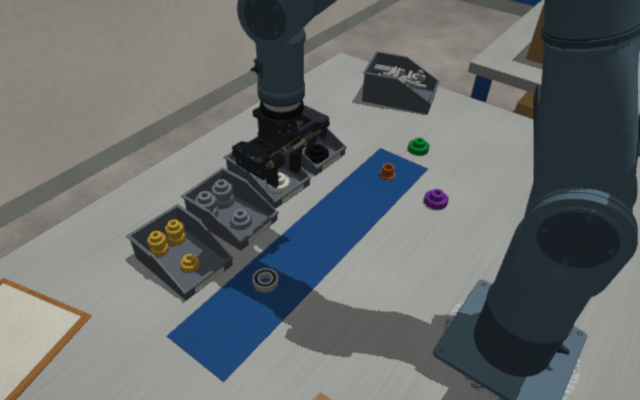

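All four gears lie flat, hub up, in their own bins, with hub tops at the right heights. In the side view the bearing (265,280) and bush (388,171) are unmoved. Handing in.

```bash
python3 -c "
from station import robot
print(robot.finish_job())"
```

```text
the job is handed in; nothing more can be done
None
```

All four gears are in their own bins, flat and hub up in front of the stock, the bush and bearing were not moved, and the job is handed in at about 22 s; the hand-in gave no verdict.

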